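# Let the honey sweets out into the bowl

## Task

Without lifting it, push the metal bowl along the counter until it stops against both front legs of the sweets dispenser, under its spout. Then press the lever's red pad right down with a fingertip, keep it down until all six amber sweets have dropped into the bowl, and let the lever come back up. Pick nothing up, do not touch the sweets, and leave the other goods where they stand.

Things in the scene. Friction and masses are not known exactly. Their poses are not given: they have to be found in the camera images.
- bowl_seat (a point): Fixed point of the dispenser, on the counter under the spout: where the centre of the bowl's underside must come. x points from the lever pad's side to the far side, y the way the sweets run (hopper to spout), z up. The bowl is home when its rim touches both front legs, upright rods 10 mm across at (x, y) (-38, -60) and (38, -60) mm from here, reaching down to the counter.
- spout (a point): Fixed point at the middle of the spout's open underside, 78 mm above the counter, straight above bowl_seat; same axes. The spout covers x -37 to 37, y -31 to 28 mm from here and is 138 mm high with its clear deflector, 153 mm at its top edge. The open chute rises from it towards -y.
- hopper_lid (a point): Fixed point at the centre of the clear hopper's lid, 216 mm above the counter; same axes. The hopper covers x -40 to 40, y -65 to 65 mm from here; a red knob on the lid reaches 228 mm. The gate guides beside it, at y 69, reach 212 mm. The foot plate, 8 mm high, covers x -85 to 50, y -74 to 102 mm from here.
- lever_pad (a point): Centre of the top of the red thumb pad (36 x 32 mm) on the outer end of the rocking lever; moves with it. At rest about 223 mm above the counter, its outer edge leaning up 0.3 rad, at (-137, -81) mm in x and y from bowl_seat; pressed right down about 175 mm high, leaning 0.3 rad the other way, 7 mm farther from the chute. Nothing lies below it. The pivot bracket, 198 mm high, is at (-62, -81).
- lever (a joint): Angle of the rocking lever, rad: 0 at rest (gate shut), grows as the pad is pressed down, 0.6 at the stop. The inner end lifts the yellow gate of the chute, 37 mm at 0.6. A spring brings it back when it is let go; pressing the pad takes about 2.5 N at first and 5 N at the bottom.
- bowl: The metal bowl, empty, loose: 55 mm high, 132 mm across at the rim and 92 mm across at the foot, wall 3 mm, about 0.28 kg. Origin at the centre of its underside, z up. The only bowl on the counter.
- sweet1_center (a point): Centre of sweet 1 of 6, a loose amber ball 26 mm across, 13 g; at the start in the hopper behind the shut gate.
- sweet2_center (a point): Centre of sweet 2 of 6, a loose amber ball 26 mm across, 13 g; at the start in the hopper behind the shut gate.
- sweet3_center (a point): Centre of sweet 3 of 6, a loose amber ball 26 mm across, 13 g; at the start in the hopper behind the shut gate.
- sweet4_center (a point): Centre of sweet 4 of 6, a loose amber ball 26 mm across, 13 g; at the start in the hopper behind the shut gate.
- sweet5_center (a point): Centre of sweet 5 of 6, a loose amber ball 26 mm across, 13 g; at the start in the hopper behind the shut gate.
- sweet6_center (a point): Centre of sweet 6 of 6, a loose amber ball 26 mm across, 13 g; at the start in the hopper behind the shut gate.
- honey_jar_a: Honey jar with a yellow cap, 72 mm across, 78 mm high, loose; origin at the centre of its underside. To be left alone.
- honey_jar_b: Darker honey jar with a yellow cap, 72 mm across, 78 mm high, loose; origin at the centre of its underside. To be left alone.
- honey_jar_c: Honey jar with a yellow cap, 72 mm across, 78 mm high, loose; origin at the centre of its underside. To be left alone.
- tub_red_lid: Tan tub with a red lid, 100 mm across, 92 mm high, loose; origin at the centre of its underside. To be left alone.
- brown_block: Dark brown sugar block in a paper band, 120 (x) x 65 (y) x 35 mm, loose; origin at the centre of its underside. To be left alone.
- scoop: Spoon 200 mm long lying along its x, loose; origin on the counter below its middle. To be left alone.
Things that resemble listed ones, but are neither listed nor needed, are in the scene too. What is shaped like the bowl but purple is not meant.

How it is judged:
By the outcome, as a careful person would: the job done as asked, in the order asked, and still so for the second after the job is handed in, with the robot touching nothing.
It also fails if it takes over 72 s, if anything falls off the work surface, if the arm or the gripper's body presses on something with over 40 N, if the wrist force passes 120 N, or if a joint passes its speed limit or range.

## Robot

A 6-joint arm with a two-finger parallel gripper is mounted at the origin on the work surface. World frame = base frame: x ahead of the robot, y to its left, z up, the work surface at z = 0. Lengths are in m, angles in degrees, forces in N, time in s.
With the tool pointing down it reaches from about 0.375 to 0.75 m from the base axis. Payload 9 kg.
Tool frame: the origin (TCP) lies where the fingers leave the gripper's body, on its centre line; the fingertips stand 73 mm ahead of it and the grasp point (between the pads) lies 54 mm ahead of it (robot.tip_reach is the distance from the TCP to the fingertips, in m); z points along the fingers, y is the line along which they close (so a half turn about z gives the same grasp; the last joint's range is limited). The gripper opens to 85 mm and grips with 20 to 120 N. Pads are 22 mm wide; open, the fingers measure 114 mm over their backs; the gripper's body (76 mm by 85 mm) begins 54 mm behind the grasp point. The pads swing forward as they close: fully open they stand 13 mm farther back than shut.
Start: joints at [-85.239, 5.964, 5.575, 89.605, 0, 77.527], TCP at [0.178, -0.573, 0.304] pointing down, gripper open.
Joint ranges: [-171.21, 171.21], [-48.23, 106.86], [-62.78, 66.21], [-105.2, 120.99], [-86.42, 89.51], [-180, 180]. Speed limits (degrees/s): [127.2, 127.2, 147.25, 180, 180, 180].

## Interface

Orientations are given as [roll, pitch, yaw] about the fixed x, y, z axes, in that order (R = Rz(yaw) Ry(pitch) Rx(roll)).
In Python, from plant import robot gives the robot as it stands. Calls block until the motion is done:
- robot.move_pose(position, orientation): joint-space move of the TCP to a pose.
- robot.line_to(position, vel=0.15, rotation=None, guard=None): straight line of the TCP; rotation=None keeps the orientation; vel is the mean speed in m/s. With guard (N) it stops when the force on the tool has changed by that much, and returns True; else False.
- robot.goto_joints(angles): joint-space move.
- robot.set_gripper(opening): finger opening in m; the grip force is fixed at half the most; returns when the fingers have stopped.
- robot.pause(seconds).
- robot.ik(position, orientation): joint angles nearest the present ones, or None.
- robot.observe(): the state.
- robot.grab_frame(name): name is "side" or "top" or "wrist"; returns the picture (480x640x3 uint8, blue, green, red); there is no depth.
- robot.get_calibration(name): a dict with "vertical_fov" (degrees; the focal length in pixels is half the picture's height over the tangent of half this angle, whatever the lens; pixels are square), "cx", "cy" (the principal point, pixels), "rvec" (rotation vector, rad) and "tvec" (3), from world to camera coordinates, as OpenCV has them. Camera axes: x right, y down, z forward; pixel columns grow to the right and rows downward; lengths in m; the calibration is good to about 2 mm. A picture is of the moment at which its call begins: read the wrist's pose just before it. get_calibration takes no time and is no camera call; for the wrist camera it gives the pose at the moment of the call.
A pose or a line that the arm cannot do raises robot.IKError and nothing moves.
- robot.job_done(): hands the job in; it is judged then, once.
The state is a dict: "time": time; "q": joint angles; "qvel": joint speeds; "joint_torque": joint torques, N m; "tool_pos": TCP position; "tcp_rot": TCP orientation; "ft_force": force on the tool from outside, world axes, zero at the start; "torque": the same for the moment, N m; "gripper_width": finger opening in m; "gripper_force": force on a finger pad.
Only numpy, scipy, OpenCV 4.12 (cv2) and the standard library are available. Lean on these libraries where they do the work, as an engineer would, in place of code of your own. Each camera call takes 0.05 s, during which the arm holds its last target. There are 200 camera calls.

## Working session

There is one attempt and no reset: what is moved stays moved. The work goes in short steps, each a Python script; the robot and the scene stay as the last script left them, time stands still between calls to the robot, and variables do not carry over. Pictures are saved under pics/ and viewed, at most 10 in all, crops included, and the job is handed in when it is done.

```bash
ls; mkdir -p pics
python3 - <<'E'
from plant import robot
import cv2,numpy as np
for n in("top","side"):
    cv2.imwrite(f"pics/{n}0.png",robot.grab_frame(n)); c=robot.get_calibration(n); print(n,c)
    R=cv2.Rodrigues(np.array(c["rvec"],float))[0]; print(-R.T@np.array(c["tvec"]).ravel())
E
```

```text
pics
top {'vertical_fov': 43.5115166314038, 'cx': 316.8956733860069, 'cy': 240.45799150620417, 'rvec': array([ 1.9777025 , -2.2521042 ,  0.22404365]), 'tvec': array([0.01934092, 0.56926135, 1.68109416])}
[ 0.22053524 -0.01617224  1.76113963]
side {'vertical_fov': 43.90446176422069, 'cx': 310.1016512157051, 'cy': 230.47957381596456, 'rvec': array([ 0.69720432, -2.42157917,  1.33103775]), 'tvec': array([0.43048523, 0.2820548 , 1.34050996])}
[-0.18869117  1.05166275  0.95929166]
```

View pics/top0.png

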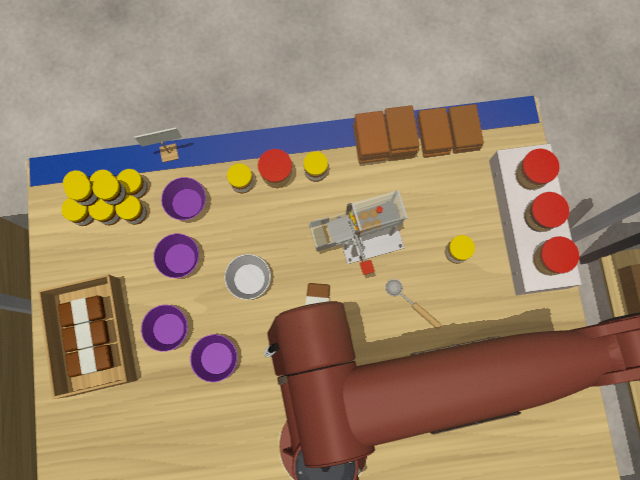

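View pics/side0.png

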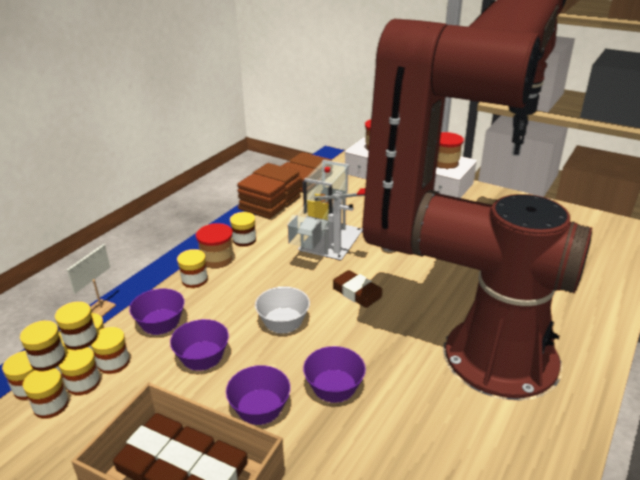

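The metal bowl is at top (248,277) and side (283,310). Lookalikes are the purple bowls at top (184,200), (178,256), (164,328) and (213,358), excluded by colour. The dispenser's spout is at about (333,232), the hopper at (380,212) and the pad at (367,268). I'll check these in a close crop.

```bash
cat > h.py <<'E'
import cv2,numpy as np
from plant import robot
def cam(n):
    c=robot.get_calibration(n); f=240/np.tan(np.radians(c["vertical_fov"]/2))
    return np.array([[f,0,c["cx"]],[0,f,c["cy"]],[0,0,1]]),np.array(c["rvec"],float).ravel(),np.array(c["tvec"],float).ravel()
def pix2w(n,uv,z,c=None):
    K,r,t=c or cam(n); R=cv2.Rodrigues(r)[0]
    o=-R.T@t; d=R.T@np.linalg.solve(K,[uv[0],uv[1],1]); return o+d*(z-o[2])/d[2]
def w2pix(n,P,c=None):
    K,r,t=c or cam(n); return cv2.projectPoints(np.atleast_2d(P).astype(float),r,t,K,None)[0][:,0]
E
python3 - <<'E'
import cv2
a=cv2.imread("pics/top0.png"); cv2.imwrite("pics/topc.png",cv2.resize(a[180:310,220:420],None,fx=4,fy=4,interpolation=cv2.INTER_CUBIC))
a=cv2.imread("pics/side0.png"); cv2.imwrite("pics/sidec.png",cv2.resize(a[155:335,240:390],None,fx=3.3,fy=3.3,interpolation=cv2.INTER_CUBIC))
E
```

```text
(no output)
```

View pics/topc.png

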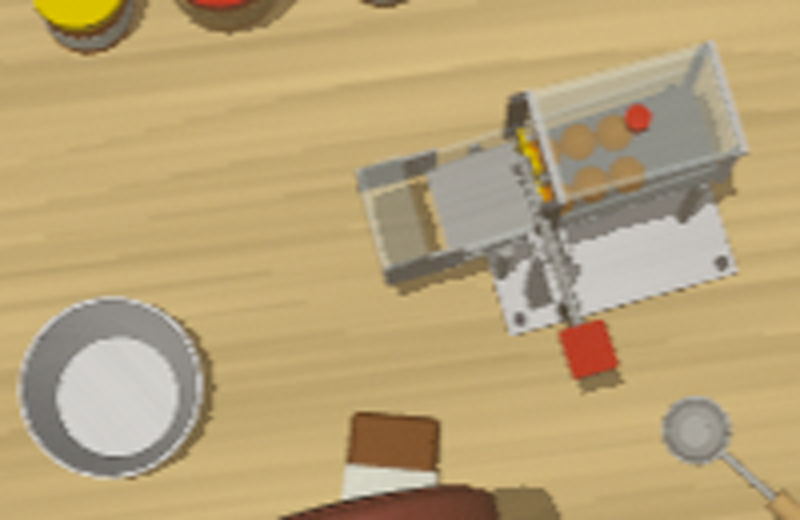

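View pics/sidec.png

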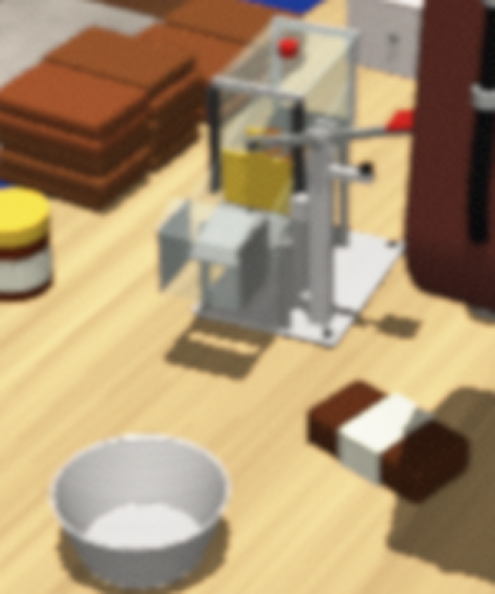

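In the top crop, the bowl rim centre is at (112,387) and the pad at (589,349). The lid corners are (711,42), (746,152), (565,208) and (528,95), the knob is at (638,118), and the foot plate's near corners are (737,270) and (514,335). The spout's front edge runs from (358,172) to (390,280). Only the empty silver bowl matches the description.

```bash
cat > fit.py <<'E'
from h import *
from scipy.optimize import least_squares
T=cam("top");S=cam("side")
tc=lambda u,v:(220+(u-1.5)/4,180+(v-1.5)/4); sc=lambda u,v:(240+(u-1.1)/3.3,155+(v-1.1)/3.3)
# (frame h/s, x,y,z, cam, pix)
O=[("h",40,-65,216,"t",tc(711,42)),("h",-40,-65,216,"t",tc(746,152)),("h",-40,65,216,"t",tc(565,208)),("h",40,65,216,"t",tc(528,95)),
("h",0,0,228,"t",tc(638,118)),("h",-85,-74,8,"t",tc(737,270)),("h",-85,102,8,"t",tc(514,335)),("s",-137,-81,223,"t",tc(589,349)),
("s",37,28,145,"t",tc(358,172)),("s",-37,28,145,"t",tc(390,280)),
("h",-85,102,8,"s",sc(333,345)),("h",-85,-74,8,"s",sc(405,245)),("h",0,0,226,"s",sc(289,47)),("s",-137,-81,223,"s",sc(402,121)),
("h",-40,65,216,"s",sc(302,98)),("h",40,65,216,"s",sc(213,82))]
def pred(p):
    x,y,a,d=p; c,s=np.cos(a),np.sin(a); out=[]
    for f,X,Y,Z,cm,_ in O:
        X,Y=X/1e3,Y/1e3+(0 if f=="s" else -d)
        out.append(w2pix("",[x+c*X-s*Y,y+s*X+c*Y,Z/1e3],T if cm=="t" else S)[0])
    return np.array(out)
obs=np.array([o[5] for o in O])
r=least_squares(lambda p:(pred(p)-obs).ravel(),[.5,0,-.3,.18],loss="soft_l1")
if __name__=="__main__":
    print("seat x,y,yawdeg,d",r.x[:2],np.degrees(r.x[2]),r.x[3]); print((pred(r.x)-obs).round(1).tolist())
    print("bowl",pix2w("",tc(112,387),.055,T),pix2w("",sc(140,493),.055,S))
    x,y,a,d=r.x
    R=np.array([[np.cos(a),-np.sin(a)],[np.sin(a),np.cos(a)]])
    print("pad",r.x[:2]+R@[-.137,-.081],"foot bowl in seat frame",R.T@(pix2w("",tc(112,387),.055,T)[:2]-r.x[:2]))
    b=lambda p,z:(R.T@(pix2w("",p,z,T)[:2]-r.x[:2])).round(3)
    print("block near",b((317,288),.035),"jars",b((316,164),.078),b((276,166),.092),b((240,176),.078),"scoop head",b((394,288),.01), "jar c",b((461,247),.078))
    print("world x axis",R[:,0],"y",R[:,1])
E
python3 fit.py
```

```text
seat x,y,yawdeg,d [ 0.57021908 -0.06924718] 8.899109719317448 0.1557936523265598
[[-0.1, -0.4], [0.4, 0.1], [-1.4, -0.4], [-1.0, -0.3], [-0.2, 0.1], [0.3, 0.6], [-0.7, 0.8], [0.2, -0.0], [-0.7, -0.1], [-1.1, -1.9], [1.0, -0.6], [0.4, -1.1], [-0.2, -0.7], [3.1, -1.7], [0.4, -0.4], [0.2, -0.6]]
bowl [0.48917398 0.15567574 0.055     ] [0.48681791 0.16107718 0.055     ]
pad [ 0.44739855 -0.17046534] foot bowl in seat frame [-0.04527505  0.23475264]
block near [-0.131  0.053] jars [ 0.216 -0.045] [0.238 0.069] [0.243 0.178] scoop head [-0.191 -0.164] jar c [-0.139 -0.372]
world x axis [0.98796227 0.15469504] y [-0.15469504  0.98796227]
```

```bash
cat >> h.py <<'E'
from scipy.spatial.transform import Rotation
A=np.radians(8.9); SEAT=np.array([.5702,-.0692]); RS=np.array([[np.cos(A),-np.sin(A)],[np.sin(A),np.cos(A)]])
def s2w(p,z): return np.append(SEAT+RS@np.array(p,float),z)
def w2s(p): return RS.T@(np.array(p)[:2]-SEAT)
def pose(tip_seat,z,dirs,tilt):
    """tip position (seat frame), tool leaning so tip leads along dirs; returns TCP pos, rpy"""
    d=np.append(RS@(np.array(dirs)/np.linalg.norm(dirs)),0); t=np.radians(tilt)
    zt=d*np.sin(t)+np.array([0,0,-np.cos(t)]); best=None
    for sgn in(1,-1):
        yt=sgn*np.cross([0,0,1],d); R=np.column_stack([np.cross(yt,zt),yt,zt])
        rpy=Rotation.from_matrix(R).as_euler("xyz",degrees=True); P=s2w(tip_seat,z)-zt*robot.tip_reach
        q=robot.ik(P.tolist(),rpy.tolist())
        if q is not None:
            c=np.abs(np.array(q)-robot.observe()["q"]).max()
            if best is None or c<best[0]: best=(c,P.tolist(),rpy.tolist(),np.round(q,0))
    return best
E
python3 - <<'E'
from h import *
o=robot.observe();print(o["time"],o["tcp_rot"],robot.tip_reach)
b=w2s([.4885,.157]); d=-b/np.linalg.norm(b); print(b,d)
for r,z in((.085,.25),(.085,.02),(.06,.02)): print(pose(b-d*r,z,d,22))
print(pose([0,.065],.02,[0,-1],22))
for z in(.30,.175): print(pose([-.140,-.081],z,[0,-1],0),pose([-.140,-.081],z,[1,0],0))
T=cam("top")
for p in((184,200),(178,256),(164,328),(213,358)): 
    q=w2s(pix2w("",p,.055,T))-b; print("purple along-back, lateral",-(q@d),q@[-d[1],d[0]])
E
```

```text
0.1 [-1.79934341e+02 -1.55936439e-02  1.72355395e+01] 0.0726
[-0.04572083  0.23611636] [ 0.19010563 -0.98176364]
(np.float64(110.67929878201275), [0.4503862226070426, 0.2625243139080411, 0.31731354784154875], [-179.99999999999997, 22.000000000000007, 109.85894889917444], array([ 25.,  -3.,  -4.,  91., -22.,  96.]))
(np.float64(110.67929878201275), [0.4503862226070426, 0.2625243139080411, 0.08731354784154877], [-179.99999999999997, 22.000000000000007, 109.85894889917444], array([ 25.,   3., -22.,  67., -22.,  96.]))
(np.float64(107.95229340712658), [0.4588788668123069, 0.23901101991500837, 0.08731354784154877], [-179.99999999999997, 22.000000000000007, 109.85894889917444], array([ 23.,   1., -24.,  66., -22.,  93.]))
(np.float64(82.86947925360886), [0.5559362533560733, 0.021886381184679705, 0.08731354784154877], [180.0, 22.000000000000007, 98.9], array([ -2.,   2., -24.,  60., -22.,  78.]))
(np.float64(48.41116129298814), [0.4444171600825425, -0.17088420320924605, 0.3726], [180.0, 0.0, 98.9], array([-37., -14.,  -6.,  98.,   0.,  44.])) (np.float64(56.746710328128586), [0.4444171600825425, -0.17088420320924605, 0.3726], [180.0, 0.0, 8.899999999999993], array([-37., -14.,  -6.,  98.,   0., 134.]))
(np.float64(48.41116129298814), [0.4444171600825425, -0.17088420320924605, 0.2476], [180.0, 0.0, 98.9], array([-37., -16., -21.,  85.,   0.,  44.])) (np.float64(56.746710328128586), [0.4444171600825425, -0.17088420320924605, 0.2476], [180.0, 0.0, 8.899999999999993], array([-37., -16., -21.,  85.,   0., 134.]))
purple along-back, lateral 0.06575074913000073 0.2895589657873011
purple along-back, lateral 0.15109027890702045 0.1455605012268911
purple along-back, lateral 0.27192024935937137 -0.023645945920413684
purple along-back, lateral 0.18463807788680214 -0.16185803490607886
```

Run:
```python
from h import *
b=w2s([.4885,.157]); d=-b/np.linalg.norm(b)
p=robot.observe()["tool_pos"]; robot.line_to([p[0],p[1],.43],vel=.3)
robot.set_gripper(.04)
_,P,r,q=pose(b-d*.09,.30,d,22); P[2]=.43; robot.move_pose(P,r)
_,P,r,q=pose(b-d*.09,.018,d,22); print(robot.line_to([P[0],P[1],.12],vel=.25), robot.line_to(P,vel=.08,guard=6), robot.observe()["time"])
cv2.imwrite("pics/t1.png",robot.grab_frame("top"))
_,P,r,q=pose(-d*.123,.018,d,22); print(robot.line_to(P,vel=.07,guard=12), robot.observe()["ft_force"],robot.observe()["time"])
t=robot.grab_frame("top"); s=robot.grab_frame("side")
z=lambda a:cv2.resize(a,None,fx=2.6,fy=2.6,interpolation=cv2.INTER_CUBIC)
cv2.imwrite("pics/t2.png",t);cv2.imwrite("pics/s2.png",s)
cv2.imwrite("pics/c2.png",np.vstack([z(t[190:300,215:420]),z(s[190:310,220:425])]))
```

```text
False False 6.1917
False [-0.11545314  1.31204452 -0.1009456 ] 9.3583
```

View pics/c2.png

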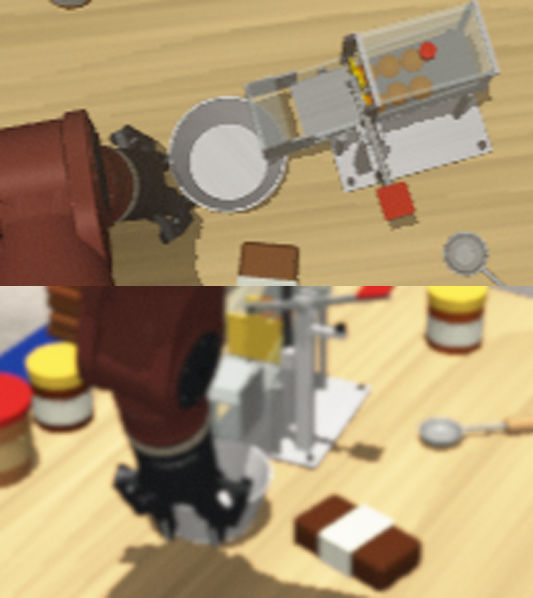

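The bowl has followed the fingers, with its rim centre at crop (229,154), which is top pixel (303,249). It's just short of the spout and not tilted.

Run:
```python
from h import *
b=w2s(pix2w("top",(215+(229-.8)/2.6,190+(154-.8)/2.6),.055)); print("bowl",b)
d=np.array([0-b[0],-b[1]]); d/=np.linalg.norm(d); print(d)
zt=Rotation.from_euler("xyz",robot.observe()["tcp_rot"],degrees=True).as_matrix()[:,2]
tip=robot.observe()["tool_pos"]+zt*robot.tip_reach; print("tip",w2s(tip),tip[2])
if abs(b[0])<.02:
    d0=np.array([.19,-.98])
    _,P,r,_=pose(b-d0*.085,.018,d0,22); robot.line_to(P,vel=.1)
    _,P,r,_=pose(b-d*.09,.018,d,22); robot.line_to(P,vel=.1,rotation=r)
    _,P,r,_=pose([0,.048],.018,d,22); g=robot.line_to(P,vel=.035,guard=5); o=robot.observe()
    zt=Rotation.from_euler("xyz",o["tcp_rot"],degrees=True).as_matrix()[:,2]
    print(g,o["ft_force"],"tip",w2s(o["tool_pos"]+zt*robot.tip_reach),o["time"])
    t=robot.grab_frame("top"); s=robot.grab_frame("side")
    z=lambda a:cv2.resize(a,None,fx=2.6,fy=2.6,interpolation=cv2.INTER_CUBIC)
    cv2.imwrite("pics/c3.png",np.vstack([z(t[190:300,215:420]),z(s[190:310,220:425])]))
```

```text
bowl [-0.01281793  0.06115158]
[ 0.20515077 -0.97873038]
tip [-0.02340525  0.12084645] 0.01796325260697533
True [-0.72686928  0.26824509 -0.03485905] tip [-0.00363133  0.05851636] 12.4667
```

View pics/c3.png

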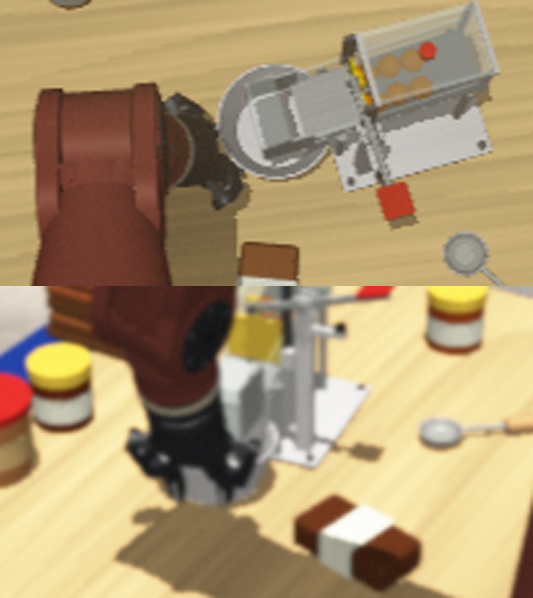

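The bowl is under the spout, with its rim centre at about crop (276,122). A second push straight along -y will seat it against both legs.

Run:
```python
from h import *
print("bowl",w2s(pix2w("top",(215+(276.5-.8)/2.6,190+(122.5-.8)/2.6),.055)))
d=np.array([0,-1.])
def tip():
    o=robot.observe(); return w2s(o["tool_pos"]+Rotation.from_euler("xyz",o["tcp_rot"],degrees=True).as_matrix()[:,2]*robot.tip_reach)
_,P,r,_=pose([-.008,.085],.018,[.205,-.979],22); robot.line_to(P,vel=.1)
_,P,r,_=pose([0,.085],.018,d,22); robot.line_to(P,vel=.1,rotation=r)
_,P,r,_=pose([0,.045],.018,d,22); g=robot.line_to(P,vel=.03,guard=9); o=robot.observe()
print(g,o["ft_force"],tip()); robot.pause(.3); print(robot.observe()["ft_force"])
_,P,r,_=pose([0,.12],.018,d,22); robot.line_to(P,vel=.12)
robot.line_to([P[0],P[1],.43],vel=.3); print(robot.observe()["time"])
# to above pad
robot.set_gripper(0)
_,P,r,_=pose([-.138,-.081],.36,[0,-1],0); robot.move_pose(P,r); print(robot.observe()["time"])
_,P,r,_=pose([-.138,-.081],.26,[0,-1],0); robot.line_to(P,vel=.15)
t=robot.grab_frame("top"); s=robot.grab_frame("side"); w=robot.grab_frame("wrist")
z=lambda a:cv2.resize(a,None,fx=2.6,fy=2.6,interpolation=cv2.INTER_CUBIC)
a=np.vstack([z(t[190:300,285:410]),z(s[170:290,285:410])])
w=cv2.resize(w,(440,330)); c=np.zeros((a.shape[0],a.shape[1]+440,3),np.uint8); c[:,:a.shape[1]]=a; c[:330,a.shape[1]:]=w
cv2.imwrite("pics/c4.png",c); print(c.shape,robot.observe()["time"],robot.observe()["ft_force"])
```

```text
bowl [0.00663639 0.00044599]
True [0.56918039 2.73129762 0.65538985] [-0.00010083  0.06242317]
[-0.09708013  0.73647639  0.34128783]
16.3833
17.8333
(598, 765, 3) 18.8 [-0.35913522  0.1303577  -0.7483004 ]
```

View pics/c4.png

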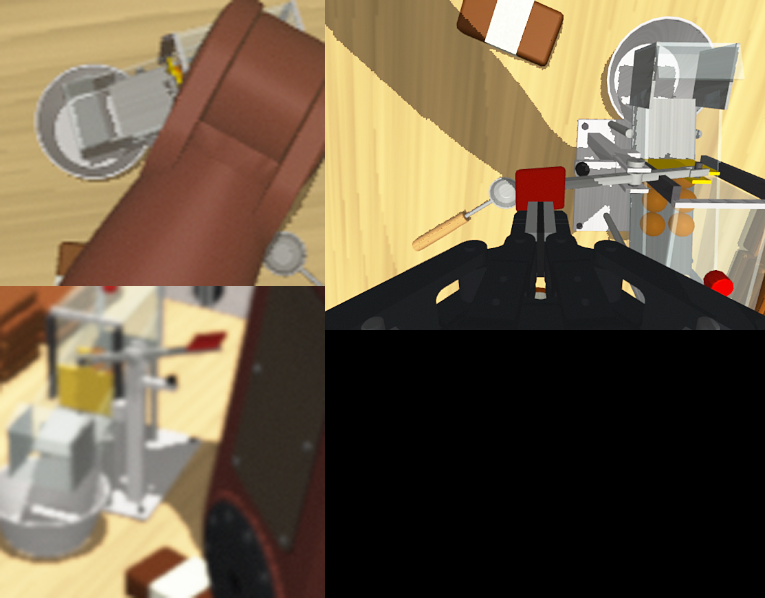

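The fingertip is above the pad, and the pad reads at wrist crop (540,188). The bowl sits under the spout, but I read its x as +6 mm, so I'll measure it more closely in the wrist view before dispensing.

Run:
```python
from h import *
w=robot.grab_frame("wrist"); c=cam("wrist"); np.savez("w.npz",w=w,K=c[0],r=c[1],t=c[2])
for n,p in dict(pad=[-.137,-.081,.223],legL=[-.038,-.06,0],legR=[.038,-.06,0],fp=[-.085,.102-.1558,.008],fpb=[-.085,-.074-.1558,.008],rimc=[0,0,.055],rimL=[-.066,0,.055],rimF=[0,.066,.055],spL=[-.037,.028,.138]).items():
    print(n,w2pix("",s2w(p[:2],p[2]),c)[0].round(1))
cv2.imwrite("pics/c5.png",cv2.resize(w[10:250,360:640],None,fx=2.5,fy=2.5,interpolation=cv2.INTER_CUBIC))
```

```text
pad [313.2 280.5]
legL [412.7 178.7]
legR [489.3 178.7]
fp [366.6 173.3]
fpb [360.7 336.4]
rimc [479.8 113.5]
rimL [399.5 113.5]
rimF [489.5  24.2]
spL [478.4  60.5]
```

View pics/c5.png

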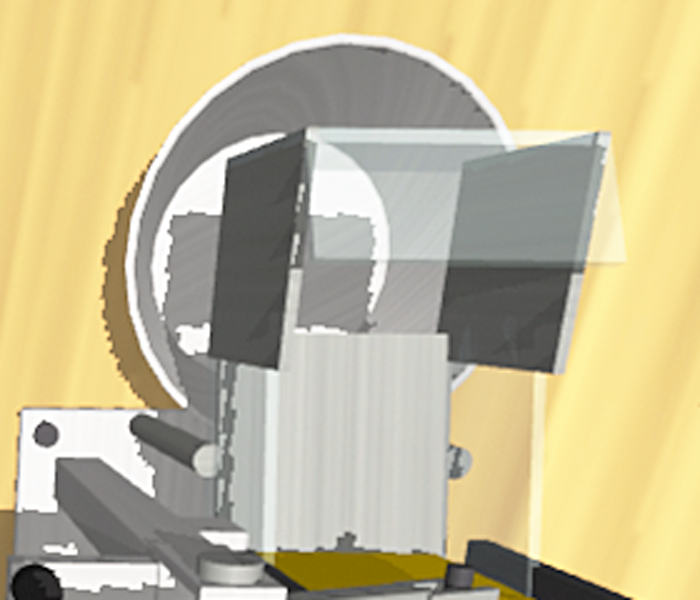

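The wrist view shows the foot corner at crop (20,410), where it was predicted. The rim's left edge is at (127,260) and the leg tops are at (205,460) and (460,460). I'll fit the rim circle numerically.

Run:
```python
from h import *
from scipy.optimize import least_squares
D=np.load("w.npz"); c=(D["K"],D["r"],D["t"]); w=D["w"]; sat=cv2.cvtColor(w,cv2.COLOR_BGR2HSV)[...,1]
R=cv2.Rodrigues(c[1])[0]; print("cam in seat",w2s((-R.T@c[2])),(-R.T@c[2])[2])
pts=[]
cx,cy=360+330/2.5,10+235/2.5
for a in np.radians(np.arange(140,325,4)):
    for r in np.arange(150,60,-.5):   # inward until unsaturated
        u,v=cx+r*np.cos(a),cy+r*np.sin(a)
        if 0<=u<640 and 0<=v<480 and w[int(v),int(u)].min()>190 and sat[int(v),int(u)]<40:
            pts.append(w2s(pix2w("",(u+.3*np.cos(a),v+.3*np.sin(a)),.055,c)));break
pts=np.array(pts)
f=least_squares(lambda p:np.hypot(*(pts-p[:2]).T)-p[2],[0,0,.066],loss="soft_l1",f_scale=.001)
print("circle",f.x,len(pts),np.abs(f.fun).round(4).max(),np.median(np.abs(f.fun)))
for z in(.0,.07,.08,.09): print(z,w2pix("",s2w([-.038,-.06],z),c)[0].round(1),w2pix("",s2w([.038,-.06],z),c)[0].round(1))
for n,u,v,z in(("foot corner",20,410,.008),("leg base",140,424,0),("legL top",205,460,.078),("legR top",460,460,.078)): print(n,w2s(pix2w("",(360+u/2.5-.3,10+v/2.5-.3),z,c)).round(4))
```

```text
cam in seat [-0.13723855 -0.01058805] 0.40366195707912317
circle [ 0.00895566 -0.00018938  0.06623785] 47 0.0498 0.0002541527103950003
0.0 [412.7 178.7] [489.3 178.7]
0.07 [432.8 189.2] [524.8 189.1]
0.08 [436.4 191. ] [531. 191.]
0.09 [440.1 193. ] [537.7 192.9]
foot corner [-0.0839 -0.0542]
leg base [-0.035  -0.0606]
legL top [-0.0329 -0.0625]
legR top [ 0.0497 -0.0625]
```

The rim fit puts the bowl about 6 mm to +x, touching only the right leg. I'll nudge it with the closed fingers from the +x side, so it slides round that leg onto the left one, and measure again.

```bash
cat > rim.py <<'E'
from h import *
from scipy.optimize import least_squares
def rim():
    c=cam("wrist"); w=robot.grab_frame("wrist"); sat=cv2.cvtColor(w,cv2.COLOR_BGR2HSV)[...,1]; pts=[]
    for a in np.radians(np.arange(140,325,4)):
        for r in np.arange(130,70,-.5):
            u,v=492+r*np.cos(a),104+r*np.sin(a)
            if 0<=u<640 and 0<=v<480 and w[int(v),int(u)].min()>190 and sat[int(v),int(u)]<40:
                pts.append(w2s(pix2w("",(u+.3*np.cos(a),v+.3*np.sin(a)),.055,c)));break
    pts=np.array(pts)
    f=least_squares(lambda p:np.hypot(*(pts-p[:2]).T)-p[2],[0,0,.066],loss="soft_l1",f_scale=.001)
    print("rim",f.x.round(4),len(pts),np.median(np.abs(f.fun)).round(4)); return w
E
python3 - <<'E'
from rim import *
def tip():
    o=robot.observe(); return w2s(o["tool_pos"]+Rotation.from_euler("xyz",o["tcp_rot"],degrees=True).as_matrix()[:,2]*robot.tip_reach)
C=np.array([.002,-.001]); d=np.array([-.4,-.917]); d/=np.linalg.norm(d)
p=robot.observe()["tool_pos"]; robot.line_to([p[0],p[1],.43],vel=.3)
_,P,r,_=pose(C-d*.1,.02,d,26); Q=P[:2]; robot.move_pose(Q+[.43],r); robot.line_to(P,vel=.25)
_,P,r,_=pose(C-d*.046,.02,d,26); g=robot.line_to(P,vel=.025,guard=10); o=robot.observe(); print(g,o["ft_force"],tip(),np.dot(tip()-C,d))
g=robot.line_to(P,vel=.02,guard=12);print(g,robot.observe()["ft_force"],np.dot(tip()-C,d))
_,P,r,_=pose(C-d*.1,.02,d,26); robot.line_to(P,vel=.15); robot.line_to(Q+[.43],vel=.3)
_,P,r,_=pose([-.138,-.081],.36,[0,-1],0); robot.move_pose(P,r)
_,P,r,_=pose([-.138,-.081],.26,[0,-1],0); robot.line_to(P,vel=.2)
np.save("w2.npy",rim()); print(robot.observe()["time"])
E
```

```text
True [0.54697748 2.76906101 0.67335994] [0.02860943 0.06095449] -0.06742607414883704
True [-0.63905925  2.73440099  0.70757472] -0.06665689518752262
rim [ 0.0078 -0.0001  0.0658] 47 0.0002
27.0
```

Run:
```python
from h import *
c=cam("wrist"); w=np.load("w2.npy"); k=5; im=cv2.resize(w[135:215,395:555],None,fx=k,fy=k,interpolation=cv2.INTER_NEAREST)
def dot(p,z,col):
    u=w2pix("",s2w(p,z),c)[0]; q=((u-[395,135]+.5)*k).astype(int); cv2.circle(im,tuple(int(v) for v in q),2,col,-1)
for a in np.radians(np.arange(0,360,4)): dot([.0078+.066*np.cos(a),.066*np.sin(a)],.055,(0,0,255))
for sx in(-.038,.038):
    for e in(-.005,.005):
        for z in np.arange(0,.1,.01): dot([sx+e,-.06],z,(0,255,0))
cv2.imwrite("pics/c6.png",im)
```

```text
(no output)
```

View pics/c6.png

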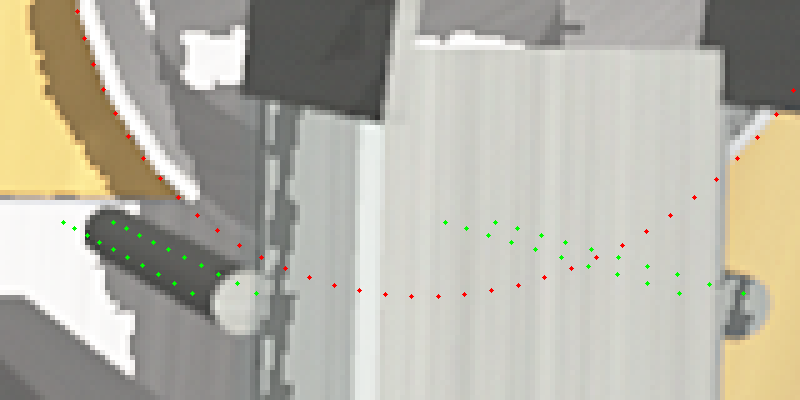

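The overlay shows the rim (red) about 5 mm clear of the left rod, which stands at (176,267), while it meets the right leg. I'll push at rim height so it doesn't tip, more tangentially to the right leg.

```bash
cat > nudge.py <<'E'
from rim import *
import sys
def tip():
    o=robot.observe(); return w2s(o["tool_pos"]+Rotation.from_euler("xyz",o["tcp_rot"],degrees=True).as_matrix()[:,2]*robot.tip_reach)
def nudge(d,C,end,tilt,z,guard,n):
    d=np.array(d)/np.linalg.norm(d); C=np.array(C)
    S=pose(C-d*.1,z,d,tilt); E=pose(C-d*end,z,d,tilt); assert S and E; r=S[2]
    p=robot.observe()["tool_pos"]; robot.line_to([p[0],p[1],.43],vel=.3)
    robot.move_pose(S[1][:2]+[.41],r); robot.line_to(S[1],vel=.25)
    for i in range(n):
        g=robot.line_to(E[1],vel=.02,guard=guard); print(g,robot.observe()["ft_force"].round(1),"dist",round(float((C-tip())@d),4))
        if not g: break
    robot.line_to(S[1],vel=.15); robot.line_to(S[1][:2]+[.41],vel=.3)
    _,P,r,_=pose([-.138,-.081],.36,[0,-1],0); robot.move_pose(P,r)
    _,P,r,_=pose([-.138,-.081],.26,[0,-1],0); robot.line_to(P,vel=.2)
    np.save("w2.npy",rim()); print(robot.observe()["time"])
E
python3 - <<'E'
from nudge import *
nudge([-.75,-.66],[.0025,-.001],.066,18,.042,15,3)
E
```

```text
True [1.4 3.2 1.3] dist 0.0717
True [1.8 4.3 1.7] dist 0.0714
True [3.8 4.4 1. ] dist 0.0713
rim [ 0.0025 -0.003   0.0659] 47 0.0002
35.7667
```

The bowl slid round the right leg to (2.5,-3) mm and stopped firmly, which matches the leg position I measured. Now the lever.

Run:
```python
from nudge import *
def go(x,z,**k): return robot.line_to(pose([x,-.079],z,[0,-1],0)[1],**k)
go(-.138,.24,vel=.1)
g=go(-.144,.166,vel=.05,guard=16); o=robot.observe()
print(g,o["ft_force"].round(1),"tip z",o["tool_pos"][2]-robot.tip_reach,w2s(o["tool_pos"]),o["time"])
fr=[]
for i in range(5):
    w=robot.grab_frame("wrist"); h=cv2.cvtColor(w,cv2.COLOR_BGR2HSV)
    m=cv2.inRange(h,(8,110,60),(20,255,255)); print(round(robot.observe()["time"],1),"bowl",int((m[20:200,400:580]>0).sum()),"hopper",int((m[230:420,430:640]>0).sum()),robot.observe()["ft_force"].round(1)[2])
    if i<4: robot.pause(1.0)
t=robot.grab_frame("top");s=robot.grab_frame("side")
a=cv2.resize(w,(560,420)); b=np.vstack([cv2.resize(x,(240,210),interpolation=cv2.INTER_CUBIC) for x in(t[195:300,290:410],s[180:285,280:400])])
cv2.imwrite("pics/c7.png",np.hstack([a,b]))
```

```text
True [-2.4  1.9 12.1] tip z 0.1767089892127991 [-0.14245692 -0.07907886] 37.2917
37.3 bowl 2548 hopper 3834 10.9
38.4 bowl 5005 hopper 45 12.5
39.4 bowl 5007 hopper 44 12.2
40.5 bowl 5004 hopper 44 12.1
41.5 bowl 5003 hopper 43 11.9
```

View pics/c7.png

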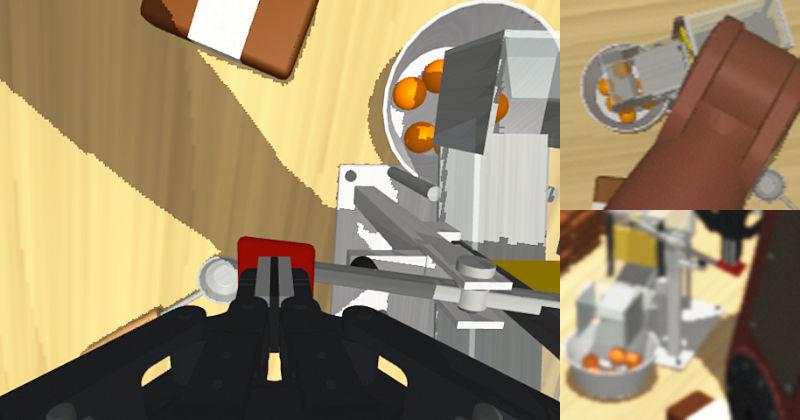

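The hopper is empty of amber (3834 px down to about 44), the sweets are in the bowl, and the lever is at its stop. Now I'll release the lever and clear the arm.

Run:
```python
from nudge import *
def go(x,z,**k): return robot.line_to(pose([x,-.079],z,[0,-1],0)[1],**k)
go(-.138,.26,vel=.05); robot.pause(.5); rim()
w=robot.grab_frame("wrist"); m=cv2.inRange(cv2.cvtColor(w,cv2.COLOR_BGR2HSV),(8,110,60),(20,255,255))
n,_,st,_=cv2.connectedComponentsWithStats(m); print([s.tolist() for s in st[1:] if s[4]>40])
go(-.138,.36,vel=.25); robot.goto_joints([-85.239,5.964,5.575,89.605,0,77.527])
t=robot.grab_frame("top"); m=cv2.inRange(cv2.cvtColor(t,cv2.COLOR_BGR2HSV),(8,150,110),(20,255,255))[190:300,290:420]
n,_,st,ce=cv2.connectedComponentsWithStats(m); print([(s[4].item(),(c+[290,190]).round().tolist()) for s,c in zip(st[1:],ce[1:]) if s[4]>6])
hs=cv2.cvtColor(t,cv2.COLOR_BGR2HSV); r=cv2.inRange(hs,(0,170,80),(5,255,255))[255:285,350:385]; print("pad",np.argwhere(r>0).mean(0)[::-1]+[350,255])
o=robot.observe(); print(o["time"],o["ft_force"].round(1))
```

```text
rim [ 0.0026 -0.0029  0.0659] 47 0.0002
[[0, 0, 366, 265, 52865], [484, 76, 17, 30, 254], [393, 80, 27, 96, 753], [415, 84, 36, 42, 796], [487, 110, 31, 29, 690], [426, 137, 22, 28, 427], [576, 263, 59, 31, 76], [348, 280, 28, 79, 589], [127, 292, 113, 76, 1736], [240, 334, 31, 27, 44], [402, 339, 18, 11, 79], [428, 339, 11, 14, 100], [179, 348, 60, 15, 67], [0, 384, 132, 69, 217], [306, 403, 15, 26, 156], [161, 407, 34, 35, 105], [432, 406, 18, 27, 57], [627, 408, 13, 51, 335]]
[(10, [323.0, 228.0]), (27, [311.0, 238.0]), (11, [314.0, 246.0]), (11, [334.0, 247.0]), (44, [323.0, 253.0]), (247, [318.0, 290.0])]
pad [366.72093023 266.81395349]
46.5 [0.3 0.5 0.5]
```

Run:
```python
from h import *
for n in("top","side"):
    f=robot.grab_frame(n); h=cv2.cvtColor(f,cv2.COLOR_BGR2HSV); u,v=w2pix(n,s2w([.0025,-.003],.03))[0].astype(int); print(n,u,v)
    m=(h[...,0]<=17)&(h[...,0]>=5)&(h[...,1]>125)&(h[...,2]>90)
    r=15 if n=="side" else 22
    for y in range(v-r,v+r): print("".join("#" if m[y,x] else "." for x in range(u-28,u+28)))
```

```text
top 322 239
........................................................
........................................................
........................................................
........................................................
........................................................
........................................................
........................................................
........................................................
........................................................
...........................##...........................
..........................#.##..........................
........................#....##.........................
........................#....##.........................
.............................##.........................
...........................###..........................
........................................................
........................................................
........................................................
................#..................#....................
.....
[... 2442 characters left out ...]
###.............
...............#######..............######..............
...............########..............###................
.................######.................................
...................###..................................
........................................................
........................................................
........................................................
........................................................
........................................................
........................................................
........................................................
........................................................
```

The top view shows six separate sweets inside the bowl, and the lever pad is back at its rest pixel, so I'm handing in.

```bash
python3 -c "
from plant import robot
print(robot.job_done())"
```

```text
the job is handed in; nothing more can be done
None
```

I pushed the bowl along the counter until it stopped firmly under the spout, which I take as contact with both front legs (about 2 mm by camera). I then held the lever down until all six sweets were in the bowl, let it come back up, and handed in with the arm clear, at about 47 s.

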